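Hold the third cell in the beam

ROBOT

A 7-joint arm with a two-finger parallel gripper is mounted at the origin on the work surface. World frame = base frame: x ahead of the robot, y to its left, z up, the work surface at z = 0. Lengths are in m, angles in rad, forces in N, time in s.
With the tool pointing down it reaches from about 0.425 to 0.825 m from the base axis. Payload 3.6 kg.
Tool frame: the origin (TCP) lies between the finger pads; the fingertips stand 8 mm ahead of it and the grasp point (between the pads) lies 11 mm behind it; y points along the fingers, x is the direction in which the jaws open and shut, and the axes are right-handed (so a half turn about y gives the same grasp; the last joint's range is limited). The gripper opens to 85 mm and grips with 20 to 120 N. Pads are 22 mm wide; open, the fingers measure 114 mm over their backs; the gripper's body (76 mm by 85 mm) begins 54 mm behind the grasp point. The pads swing forward as they close: fully open they stand 13 mm farther back than shut.
Start: joints at [1.111, 0.615, -0.013, 1.423, 0.008, 1.103, -0.04], TCP at [0.273, -0.59, 0.2] pointing down, gripper open.
Joint ranges: [-3.12, 3.12], [-0.3, 2.06], [-1.34, 1.32], [0.26, 2.42], [-1.36, 4.5], [0.01, 1.98], [-2.84, 2.84]. Speed limits (rad/s): [2.79, 2.79, 3.14, 3.14, 3.14, 3.14, 3.14].

INTERFACE

Orientations are given as a unit quaternion [x, y, z, w].
In Python, from station import sensors, read_camera, camera_params, job gives the robot as it stands.
- The arm moves only by the shell command python3 -m pendant 'ROWS'. ROWS is JSON, a list of rows, each an object with "fingers": the closure, from -1 (fully open) to 1 (shut), so that 0 is half open; "xyz": the shift along the tool's x, y, z in cm, a list of three; "twist": the turn about the tool's y in degrees. A call has 1 to 5 rows; each row shifts and turns the commanded pose from where the row before left it, along the tool's axes as they then stand; what a row does not reach is not made up. A row lasts 1/8 s, in which the tool goes at most 62.5 mm and 10.7 degrees, less where a joint would pass 70% of its speed; a pose out of reach is approached as far as the arm can. A call is refused whole if a number of a shift passes 6.25 or a number of a turn 10.7, either way. A call with a gripper value outside its range is refused whole. The fingers move at their own pace and stop on an object; the grip force is fixed at half the most. Time passes only in rows, so rows that do not move let the fingers close. It gives the time, the measured TCP pose, the force and the opening at its end, in the units of the state.
- sensors.read_state(): the state, without advancing time (a new reading comes with each control period).
- read_camera(name): name is "side" or "top"; returns the picture (420x560x3 uint8, red, green, blue); there is no depth.
- camera_params(name): a dict with "vfov" (degrees; the focal length in pixels is half the picture's height over the tangent of half this angle, whatever the lens; pixels are square), "cx", "cy" (the principal point, pixels), "dist" ([k1, k2, p1, p2, k3] as OpenCV has them; the pictures are not rectified), "cam_to_world" (4x4, takes a point from camera to world coordinates). Camera axes: x right, y down, z forward; pixel columns grow to the right and rows downward; lengths in m; the calibration is good to about 2 mm. A picture is of the moment at which its call begins. camera_params takes no time and is no camera call.
- job.hand_in(): hands the job in, once; it reports no verdict.
The state is a dict: "t": time; "joints": joint angles; "qvel": joint speeds; "tau": joint torques, N m; "tool_pos": TCP position; "ee_rot": TCP orientation; "force": force on the tool from outside, world axes, zero at the start; "torque": the same for the moment, N m; "finger_gap": finger opening in m.
Only numpy, scipy, OpenCV 4.12 (cv2) and the standard library are available. Lean on these libraries where they do the work, as an engineer would, in place of code of your own. Each camera call takes 0.05 s, during which the arm holds its last target. There are 200 camera calls.

TASK

Free the cell changer by turning its small steel clamp knob anticlockwise to the end of its travel. Then turn the black index knob clockwise from rest, three clicks and no further, so that the third cell stands in the reading head, and finish still gripping the knob there, because its spring turns it back if let go. Leave the jar, the beaker and the power adapter where they are.

Things in the scene. Friction and masses are not known exactly. Their poses are not given: they have to be found in the camera images.
- changer: Cell changer, fixed: white housing 270 x 340 x 30 mm (x -125 to 145, y -180 to 160), origin on the bench under the index knob's axis. On it an aluminium turntable 150 mm across, top 46 mm above the bench, with five clear cells 60 mm off the axis, 66 mm high. Grey reading head at x = 90 to 135, 75 mm high, its narrow arm reaching in over the turntable to x = 44.
- index_grip (a point): Grip point of the black index knob: on its upright axis, 101 mm above the bench, at changer x = y = 0. A bar 42 mm long, 14 mm thick, its top 113 mm above the bench, on a round skirt 46 mm across, top 80 mm above the bench. z up; x along the bar to its white line, turning with it. At rest the bar lies along changer x, line to the reading head. It turns the turntable.
- index (a joint): Turn of index knob and turntable, rad, growing clockwise from above. Rests at 0. A click every 24 degrees: 0.419, 0.838, third 1.257, five in all; end 2.2. Click k brings cell k under the head's arm. A spring (0.05 N m at rest, 0.075 at the third click) turns it back to 0 when let go; clicks add a ripple of about 0.03 N m. A bolt in the rim locks it at 0 while the clamp is on.
- clamp_grip (a point): Grip point of the steel clamp knob: on its upright axis, 93 mm above the bench, at changer x = 0, y = -127 mm. A bar 36 mm long, 12 mm thick, 32 mm tall (74 to 106 mm above the bench) on a stem over an aluminium block 56 mm high. z up; y lies along the bar and turns with it; at joint value 0 the bar lies along changer y, pointing at the index knob.
- clamp (a joint): Turn of the clamp knob, rad, growing anticlockwise from above: 0 locked, 1.3 end of travel. It draws the lock bolt out of the turntable's rim; clear from 1.05 on. Starts between 0 and 0.3, turns against friction of about 0.05 N m, stays where it is left.
- jar: Loose clear jar with a white cap, 64 mm across, 75 mm tall; origin under its centre. To be left alone.
- beaker: Loose glass beaker, 68 mm across, 70 mm tall; origin under its centre. To be left alone.
- adapter: Loose black power adapter, 70 x 50 x 38 mm; origin under its centre. To be left alone.

How it is judged:
On the way, in this order (a step that is already met when the one before it is completed fails the run):
1. the clamp is turned off (past 1.05 rad) with the index knob still at rest (value of joint clamp above 1.05 rad and value of joint index below 0.15 rad), for 0.1 s.
2. the index knob is at its second click, turned by the fingers (value of joint index between 0.72 and 0.96 rad and contact force between the fingers and index above 1 N), for 0.02 s.
3. the index knob is at its third click, held by the fingers (value of joint index between 1.137 and 1.377 rad and value of joint clamp above 1.05 rad and contact force between the fingers and index above 2 N), for 0.3 s.
At the end, for the whole second after the job is handed in: The index knob is held by the fingers (over 2 N) at its third click, 1.257 rad within 0.12, at rest; the clamp knob is past 1.05 rad; jar, beaker and adapter are within 30 mm of where they stood (all of step 3 and velocity of joint index between -0.1 and 0.1 rad/s and distance of each of jar, beaker, adapter from where it was at the start of the episode below 0.03 m); the arm keeps its last pose, push and grip.
It fails at once if the index knob goes past the third click, more than half way to the fourth (over 1.47 rad) (value of joint index above 1.47 rad).
It fails at once if the jar is moved by more than 30 mm (distance of jar from where it was at the start of the episode above 0.03 m).
It fails at once if the beaker is moved by more than 30 mm (distance of beaker from where it was at the start of the episode above 0.03 m).
It fails at once if the adapter is moved by more than 30 mm (distance of adapter from where it was at the start of the episode above 0.03 m).
It also fails if it takes over 51 s, if anything falls off the work surface, if the arm or the gripper's body presses on something with over 40 N, if the wrist force passes 120 N, or if a joint passes its speed limit or range.

## Working session

There is one attempt and no reset: what is moved stays moved. The work goes in short steps, Python scripts to look and compute and a shell command to move; the robot and the scene stay as the last step left them, time stands still between calls to the robot, and variables do not carry over. Pictures are saved under pics/ and viewed, about 8 in all and at most 12, crops included, and the job is handed in when it is done.

```bash
mkdir -p pics
python3 - <<'E'
from station import sensors, read_camera, camera_params
import cv2
for n in("top","side"):
    cv2.imwrite(f"pics/{n}0.png",read_camera(n)[:,:,::-1]); print(n,camera_params(n))
print(sensors.read_state())
E
```

```text
top {'vfov': 47.58790863209395, 'cx': 286.33833150210796, 'cy': 198.8969343137245, 'dist': array([-0.05655448,  0.        ,  0.        ,  0.        ,  0.        ]), 'cam_to_world': array([[ 0.01836743, -0.98926577,  0.14496851,  0.38487121],
       [-0.99952088, -0.02178051, -0.02199156,  0.08594357],
       [ 0.02491299, -0.14449512, -0.98919184,  1.13696546],
       [ 0.        ,  0.        ,  0.        ,  1.        ]])}
side {'vfov': 45.58633698623579, 'cx': 279.7138974093426, 'cy': 206.1728805880099, 'dist': array([-0.01601781,  0.        ,  0.        ,  0.        ,  0.        ]), 'cam_to_world': array([[-0.95470351, -0.1181226 ,  0.2731085 ,  0.24900777],
       [-0.29668328,  0.4482299 , -0.84324907,  1.05956503],
       [-0.02280862, -0.88607957, -0.46297166,  0.64414356],
       [ 0.        ,  0.        ,  0.        ,  1.        ]])}
{'t': 0.1, 'joints': array([ 1.11048502,  0.61584898, -0.01262271,  1.42474035,  0.00810328,
        1.10339047, -0.04039003]), 'qvel': array([ 1.34275606e-03, -2.90524086e-03,  6.39764404e-05, -3.60361988e-03,
       -3.37111925e-04,  2.68516710e-03, -1.03277690e-03]), 'tau': array([ 1.25846145e-03, -4.70383358e+01,  2.60131247e-01, -1.71571112e+01,
        1.00866452e-02,  5.92642769e-03, -1.47966102e-05]), 'tool_pos': array([ 0.27290947, -0.58909738,  0.1988363 ]), 'ee_rot': array([-0.59546738,  0.38135662, -0.37995323,  0.5963399 ]), 'force': array([ 0.59162688, -0.9448864 , -0.16494156]), 'torque': array([-0.01546585, -0.04893816,  0.04700156]), 'finger_gap': 0.08554642046739183}
```

View pics/top0.png

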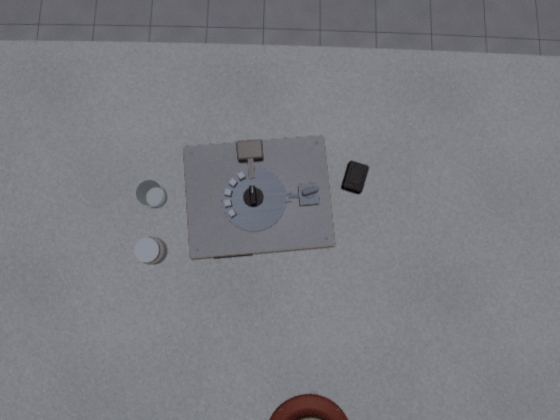

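View pics/side0.png

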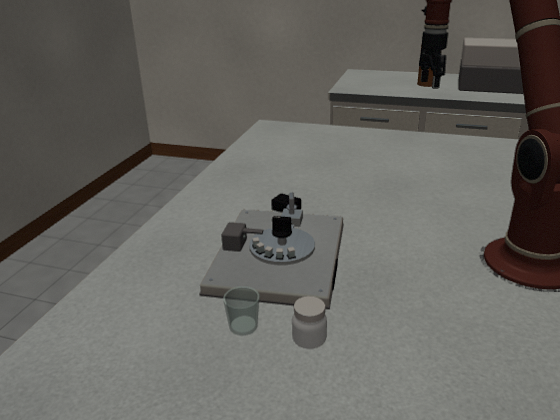

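The top view shows the changer at about (185–333, 137–257). The index knob is near (253,196), the clamp near (309,190), and the head at (250,150), which is world +x. The beaker and jar are to its left and the adapter to its right. The side view agrees. Next I'll enlarge the top view.

```bash
cat > h.py <<'E'
import numpy as np, cv2
from station import camera_params
def ray(n,uv):
    p=camera_params(n); f=210/np.tan(np.radians(p['vfov']/2))
    K=np.array([[f,0,p['cx']],[0,f,p['cy']],[0,0,1]])
    u=cv2.undistortPoints(np.array([[uv]],float),K,np.array(p['dist']))[0,0]
    T=np.array(p['cam_to_world']); return T[:3,3],T[:3,:3]@np.array([*u,1])
def on(n,uv,z):
    o,d=ray(n,uv); return o+d*(z-o[2])/d[2]
def proj(n,P):
    p=camera_params(n); f=210/np.tan(np.radians(p['vfov']/2))
    K=np.array([[f,0,p['cx']],[0,f,p['cy']],[0,0,1]]); M=np.linalg.inv(np.array(p['cam_to_world']))
    return cv2.projectPoints(np.array(P,float).reshape(-1,1,3),cv2.Rodrigues(M[:3,:3])[0],M[:3,3],K,np.array(p['dist']))[0][:,0]
E
python3 - <<'E'
import cv2
i=cv2.imread("pics/top0.png")[130:265,175:345]
j=cv2.convertScaleAbs(i,alpha=1.5)
cv2.imwrite("pics/crop1.png",cv2.resize(j,None,fx=4.4,fy=4.4,interpolation=cv2.INTER_CUBIC))
s=cv2.imread("pics/side0.png")[180:320,190:370]
cv2.imwrite("pics/crop2.png",cv2.resize(cv2.convertScaleAbs(s,alpha=1.5),None,fx=4.2,fy=4.2,interpolation=cv2.INTER_CUBIC))
E
```

```text
(no output)
```

View pics/crop1.png

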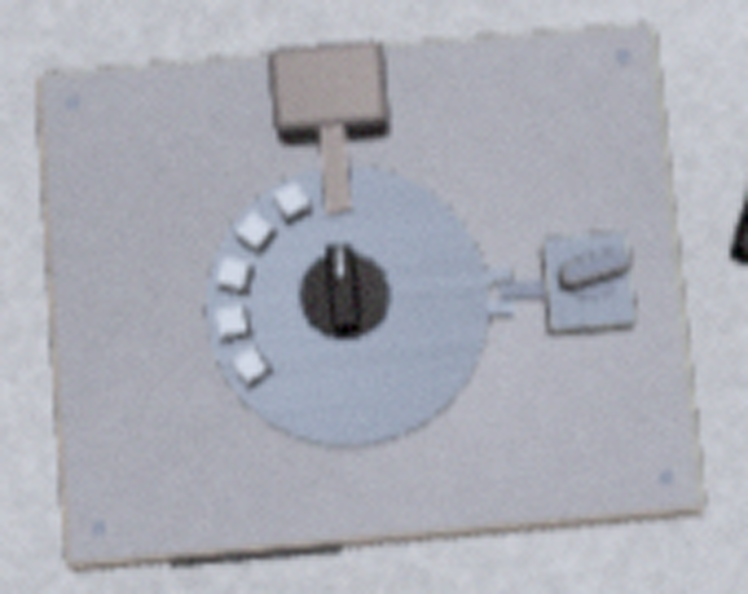

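View pics/crop2.png

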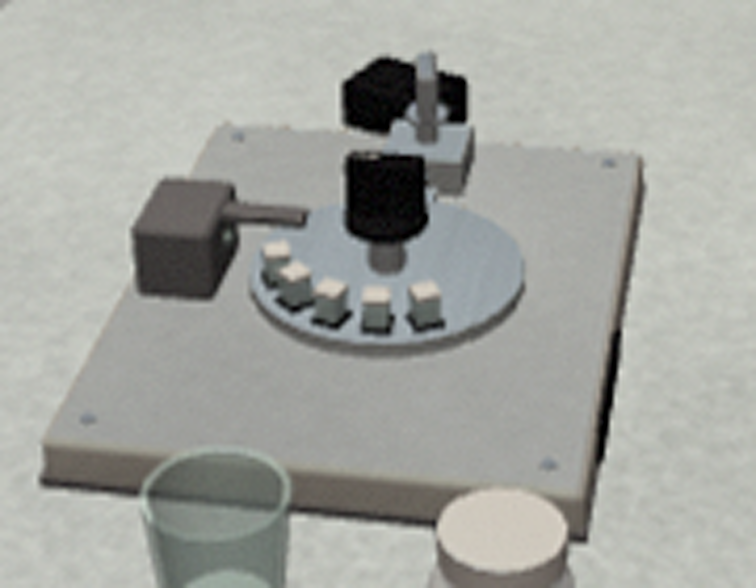

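Crop1 shows the housing top corners at (40,72), (655,25), (703,510) and (70,560). The index bar runs from (336,247) to (343,332), and the clamp bar from (562,277) to (628,262). Crop2 confirms both knobs, with the adapter beyond the clamp.

```bash
cat > m.py <<'E'
from h import *
c=lambda x,y:((x+.5)/4.4-.5+175,(y+.5)/4.4-.5+130)
s=lambda x,y:((x+.5)/4.2-.5+190,(y+.5)/4.2-.5+180)
obs=[("top",c(40,72),(.145,.16,.03)),("top",c(655,25),(.145,-.18,.03)),("top",c(703,508),(-.125,-.18,.03)),("top",c(70,557),(-.125,.16,.03)),
("side",s(45,445),(.145,.16,.03)),("side",s(583,497),(-.125,.16,.03)),("side",s(642,155),(-.125,-.18,.03)),("side",s(225,128),(.145,-.18,.03))]
for sel in("top","side"):
    A=[];B=[]
    for n,uv,P in obs:
        if n==sel: A.append(P[:2]);B.append(on(n,uv,P[2])[:2])
    A=np.array(A);B=np.array(B);a=A-A.mean(0);b=B-B.mean(0)
    th=np.arctan2((a[:,0]*b[:,1]-a[:,1]*b[:,0]).sum(),(a*b).sum())
    R=np.array([[np.cos(th),-np.sin(th)],[np.sin(th),np.cos(th)]]);t=B.mean(0)-R@A.mean(0)
    print(sel,"th",np.degrees(th),"org",t,"clamp",t+R@[0,-.127]); print(((B-t)@R-A)*1000)
i0,i1=on("top",c(336,247),.113),on("top",c(345,333),.113)
print("idx bar",i0,i1,"turntable ctr",on("top",c(349,306),.046),"skirt",on("top",c(345,295),.08))
k0,k1=on("top",c(560,277),.106),on("top",c(630,260),.106)
print("clamp",(k0+k1)/2,"angle of bar from +y",np.degrees(np.arctan2(-(k0-k1)[0],(k0-k1)[1])))
print("side idx top ctr",on("side",s(385,157),.113),"clamp",on("side",s(427,57),.106))
from scipy.spatial.transform import Rotation as Q
from station import sensors
print(Q.from_quat(sensors.read_state()['ee_rot']).as_matrix().round(3))
E
python3 m.py
```

```text
top th 5.868045787917024 org [0.54468426 0.13655103] clamp [0.55766845 0.01021651]
[[-3.61918117 -1.86967263]
 [-3.45321572  2.9148303 ]
 [ 2.62323757  2.64195205]
 [ 4.44915932 -3.68710972]]
side th 6.332562112793368 org [0.54045354 0.14542816] clamp [0.55446153 0.01920306]
[[-2.66754621 -2.19918413]
 [ 4.79617617 -3.98615894]
 [ 4.28871905  1.30566195]
 [-6.41734901  4.87968112]]
idx bar [0.56218493 0.14076642 0.113     ] [0.51934296 0.13508909 0.113     ] turntable ctr [0.54249262 0.13661186 0.046     ] skirt [0.54319667 0.13722822 0.08      ]
clamp [0.55544183 0.01170193 0.106     ] angle of bar from +y 15.054432774987616
side idx top ctr [0.54368525 0.14047299 0.113     ] clamp [0.5594099  0.00673134 0.106     ]
[[ 0.42  -0.001  0.907]
 [-0.907  0.002  0.42 ]
 [-0.002 -1.    -0.   ]]
```

```bash
for i in 1 ; do python3 -m pendant '[{"fingers":-1,"xyz":[-2.84,0,3.39],"twist":0},{"fingers":-1,"xyz":[-2.84,0,3.39],"twist":0},{"fingers":-1,"xyz":[-2.84,0,3.39],"twist":0},{"fingers":-1,"xyz":[-2.84,0,3.39],"twist":0},{"fingers":-1,"xyz":[-2.84,0,3.39],"twist":0}]'; done
```

```text
t: 0.72
tool_pos: [0.3676, -0.388, 0.1995]
ee_rot: [-0.596, 0.381, -0.38, 0.596]
force: [-0.0, -0.3, 0.3]
finger_gap: 0.0856
```

```bash
python3 -m pendant '[{"fingers":-1,"xyz":[-2.84,0,3.39],"twist":0},{"fingers":-1,"xyz":[-2.84,0,3.39],"twist":0},{"fingers":-1,"xyz":[-2.84,0,3.39],"twist":0},{"fingers":-1,"xyz":[-2.84,0,3.39],"twist":0},{"fingers":-1,"xyz":[-2.84,0,3.39],"twist":0}]'
python3 -m pendant '[{"fingers":-1,"xyz":[-2.84,0,3.39],"twist":0},{"fingers":-1,"xyz":[-2.84,0,3.39],"twist":0},{"fingers":-1,"xyz":[-2.84,0,3.39],"twist":0},{"fingers":-1,"xyz":[-2.84,0,3.39],"twist":0},{"fingers":-1,"xyz":[-2.84,0,3.39],"twist":0}]'
python3 -m pendant '[{"fingers":-1,"xyz":[0,0,0],"twist":-10},{"fingers":-1,"xyz":[0,0,0],"twist":-10},{"fingers":-1,"xyz":[0,0,0],"twist":-10},{"fingers":-1,"xyz":[0,0,0],"twist":-10},{"fingers":-1,"xyz":[0,0,0],"twist":-10}]'
python3 -m pendant '[{"fingers":-1,"xyz":[0,0,0],"twist":-10},{"fingers":-1,"xyz":[0,0,0],"twist":-10},{"fingers":-1,"xyz":[0,0,0],"twist":-10},{"fingers":-1,"xyz":[0,0,0],"twist":0},{"fingers":-1,"xyz":[0,0,0],"twist":0}]'
cat > st.py <<'E'
import sys,numpy as np
from station import sensors
from scipy.spatial.transform import Rotation as Q
s=sensors.read_state();R=Q.from_quat(s['ee_rot']).as_matrix()
print("t",s['t'],"pos",s['tool_pos'].round(4),"yaw",np.degrees(np.arctan2(R[1,0],R[0,0])).round(2),"down",R[:,1].round(3),"F",s['force'].round(1),"Tq",s['torque'].round(2),"gap",round(s['finger_gap'],4),"j7",s['joints'][6].round(2))
if len(sys.argv)>1: print("need cm tool",(R.T@(np.array(sys.argv[1:4],float)-s['tool_pos'])*100).round(2))
E
python3 st.py .556 .011 .13
```

```text
t: 1.35
tool_pos: [0.4616, -0.1881, 0.1997]
ee_rot: [0.596, -0.381, 0.38, -0.596]
force: [-0.3, -0.2, 0.0]
finger_gap: 0.0853
t: 1.98
tool_pos: [0.5557, 0.0117, 0.1995]
ee_rot: [0.596, -0.381, 0.38, -0.596]
force: [1.4, 0.0, -0.4]
finger_gap: 0.0854
t: 2.6
tool_pos: [0.5551, 0.0104, 0.1994]
ee_rot: [0.701, -0.092, 0.091, -0.701]
force: [0.4, -0.2, -0.7]
finger_gap: 0.0852
t: 3.22
tool_pos: [0.5553, 0.0104, 0.1997]
ee_rot: [-0.701, -0.09, 0.091, 0.701]
force: [-0.6, 0.3, -0.4]
finger_gap: 0.0855
t 3.225 pos [0.5553 0.0104 0.1997] yaw 14.7 down [-0.001 -0.    -1.   ] F [-0.6  0.3 -0.4] Tq [-0.02 -0.01 -0.03] gap 0.0855 j7 -0.06
need cm tool [0.08 6.97 0.04]
```

```bash
python3 -m pendant '[{"fingers":-1,"xyz":[0,3,0],"twist":0},{"fingers":-1,"xyz":[0,3,0],"twist":0},{"fingers":-1,"xyz":[0,3,0],"twist":0},{"fingers":-1,"xyz":[0,2,0],"twist":0},{"fingers":-1,"xyz":[0,0.7,0],"twist":0}]'
python3 - <<'E'
from station import read_camera
import cv2
a=cv2.convertScaleAbs(read_camera("top")[150:240,230:350,::-1],alpha=1.5)
b=cv2.convertScaleAbs(read_camera("side")[160:265,220:360,::-1],alpha=1.5)
cv2.imwrite("pics/c3.png",cv2.hconcat([cv2.resize(a,(400,300),interpolation=2),cv2.resize(b,(400,300),interpolation=2)]))
E
python3 st.py
```

```text
t: 3.85
tool_pos: [0.5547, 0.0104, 0.0818]
ee_rot: [0.701, 0.09, -0.092, -0.701]
force: [0.3, -0.5, -0.3]
finger_gap: 0.0854
t 3.95 pos [0.5553 0.0106 0.0826] yaw 14.82 down [-0.001 -0.    -1.   ] F [ 0.  -0.1 -0.1] Tq [ 0.03 -0.04 -0.02] gap 0.0858 j7 -0.14
```

View pics/c3.png

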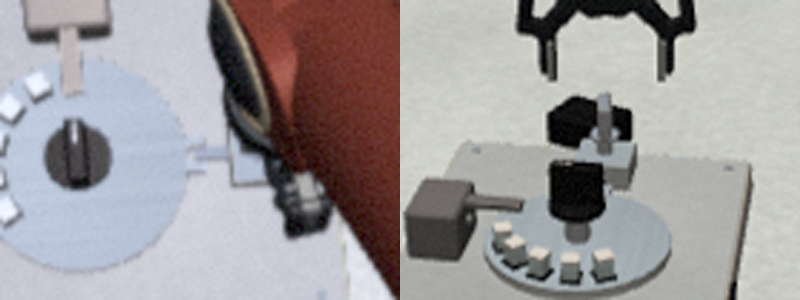

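The left panel shows the arm mostly hiding the clamp. In the right panel the fingertips look above or beyond the clamp bar, which doesn't fit z=0.08. I'll project the known TCP into both views to check.

Run:
```python
from h import *
from station import read_camera,sensors
from scipy.spatial.transform import Rotation as Q
s=sensors.read_state();R=Q.from_quat(s['ee_rot']).as_matrix();p=s['tool_pos']
P=[p,p+R[:,0]*.045,p-R[:,0]*.045,[.556,.011,.106],[.543,.138,.113]]
for n in("top","side"):
    q=proj(n,P);print(n,q.round(0).tolist())
    i=cv2.convertScaleAbs(read_camera(n)[:,:,::-1],alpha=1.4)
    for k,(u,v) in enumerate(q): cv2.drawMarker(i,(int(u),int(v)),[(0,0,255),(0,255,0),(255,0,0),(0,255,255),(255,0,255)][k],0,6)
    c=i[130:280,200:400] if n=="top" else i[100:250,220:420]
    cv2.imwrite(f"pics/d_{n}.png",cv2.resize(c,(400,300),interpolation=2))
cv2.imwrite("pics/d.png",cv2.hconcat([cv2.imread("pics/d_top.png"),cv2.imread("pics/d_side.png")]))
```

```text
top [[310.0, 192.0], [305.0, 173.0], [314.0, 212.0], [310.0, 190.0], [252.0, 194.0]]
side [[293.0, 203.0], [274.0, 203.0], [311.0, 203.0], [292.0, 194.0], [282.0, 217.0]]
```

View pics/d.png

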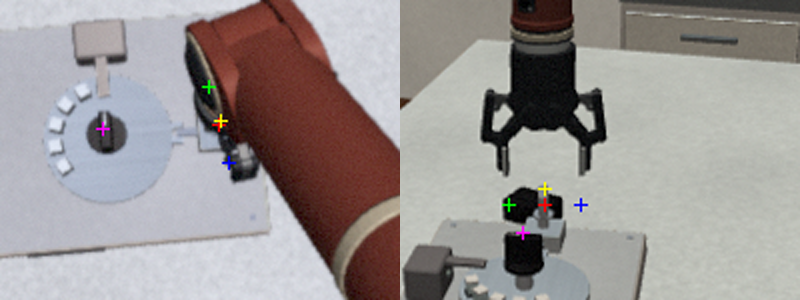

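The fingers look about 19 px (roughly 4–5 cm) higher in the side view than the reported TCP allows. I'll run the same comparison on the first pictures before closing anything.

Run:
```python
from h import *
p=np.array([.273,-.59,.2]);x=np.array([.42,-.907,0])
print(proj("side",[p,p+x*.045,p-x*.045,p-[0,0,.008],p+[0,0,.05]]).round(0).tolist())
i=cv2.convertScaleAbs(cv2.imread("pics/side0.png"),alpha=1.8)
for q,c in zip(proj("side",[p,p+[0,0,.05]]),[(0,0,255),(0,255,0)]): cv2.drawMarker(i,tuple(int(a) for a in q),c,0,6)
cv2.imwrite("pics/e.png",cv2.resize(i[20:120,370:500],None,fx=4,fy=4,interpolation=2))
# current: tip rays meet the vertical plane of the jaws
import sys
for uv in((272,187),(312,187)):
    o,d=ray("side",uv); n=np.array([-np.sin(np.radians(14.8)),np.cos(np.radians(14.8)),0]); t=n@(np.array([.5553,.0106,0])-o)/(n@d); print(o+t*d)
```

```text
[[428.0, 98.0], [423.0, 94.0], [434.0, 102.0], [428.0, 100.0], [430.0, 82.0]]
[0.60304178 0.02321392 0.12513241]
[ 0.50951032 -0.00149816  0.12490434]
```

View pics/e.png

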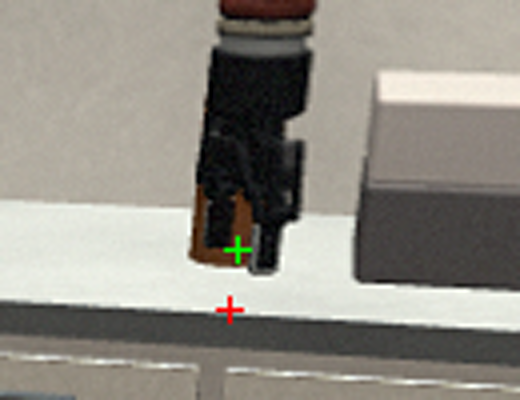

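The same 4 cm offset shows in the first picture, so the true fingertips sit well behind the reported TCP. I'll raise the arm, close in free air and measure where the tips really are.

```bash
python3 -m pendant '[{"fingers":-1,"xyz":[0,-4,0],"twist":0},{"fingers":1,"xyz":[0,-3,0],"twist":0},{"fingers":1,"xyz":[0,0,0],"twist":0},{"fingers":1,"xyz":[0,0,0],"twist":0},{"fingers":1,"xyz":[0,0,0],"twist":0}]'
python3 -m pendant '[{"fingers":1,"xyz":[0,0,0],"twist":0},{"fingers":1,"xyz":[0,0,0],"twist":0},{"fingers":1,"xyz":[0,0,0],"twist":0}]'
python3 - <<'E'
from h import *
from station import read_camera,sensors
p=sensors.read_state()['tool_pos']
P=[p+[0,0,z] for z in(-.008,0,.04)]
q=proj("side",P);print(q.round(1).tolist())
i=cv2.convertScaleAbs(read_camera("side")[:,:,::-1],alpha=1.5)
i=cv2.resize(i[110:260,200:400],None,fx=4,fy=4,interpolation=2)
for (u,v),c in zip(q,[(0,0,255),(0,255,0),(255,0,0)]): cv2.drawMarker(i,(int((u-200)*4),int((v-110)*4)),c,0,12)
cv2.imwrite("pics/f.png",i)
E
python3 st.py
```

```text
t: 4.68
tool_pos: [0.5547, 0.0103, 0.152]
ee_rot: [-0.701, -0.091, 0.092, 0.701]
force: [-0.6, -0.0, -0.1]
finger_gap: 0.0122
t: 5.05
tool_pos: [0.5554, 0.0106, 0.1527]
ee_rot: [-0.701, -0.091, 0.092, 0.701]
force: [0.3, 0.5, 0.0]
finger_gap: -0.0
[[292.2, 179.6], [292.2, 176.5], [292.0, 161.0]]
t 5.1 pos [0.5555 0.0106 0.1528] yaw 14.86 down [-0.  0. -1.] F [-0.3 -0.4  0. ] Tq [-0.01  0.03 -0.03] gap 0.0002 j7 -0.09
```

View pics/f.png

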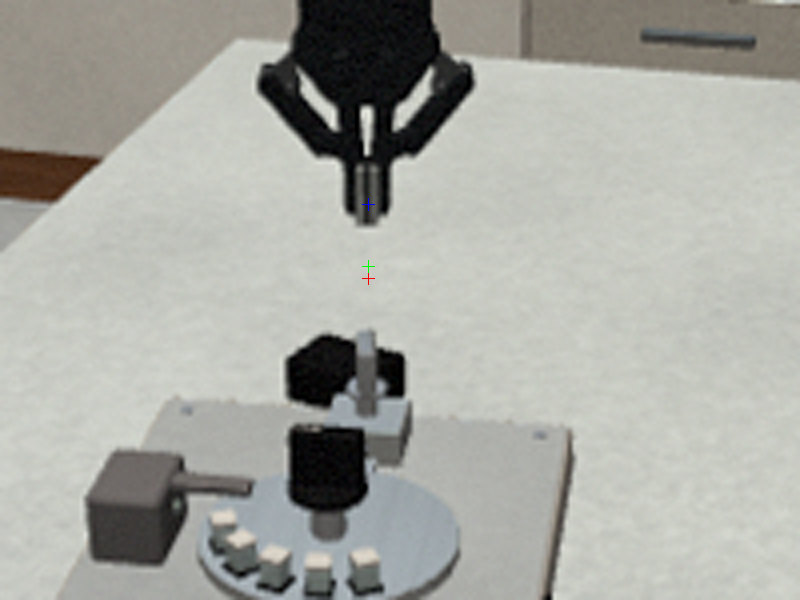

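The lateral position matches. Vertically, the shut tips are at row 165.5 where 179.6 was predicted, about 36 mm higher if the whole error is in z. I'll use the top view to rule out an offset in y.

Run:
```python
from h import *
from station import read_camera,sensors
p=sensors.read_state()['tool_pos']
i=cv2.convertScaleAbs(read_camera("top")[:,:,::-1],alpha=2)
i=cv2.resize(i[150:270,240:400],None,fx=5,fy=5,interpolation=2)
# predicted knuckle (side px 317,129) for z-offset hypothesis: on jaw plane
o,d=ray("side",(317,130)); n=np.array([-np.sin(np.radians(14.8)),np.cos(np.radians(14.8)),0])
for off,c in((0,(0,0,255)),(-.02,(0,255,0)),(-.08,(255,0,0))):
    t=n@(p+[0,off,0]-o)/(n@d); X=o+t*d; u,v=proj("top",[X])[0]; print(off,X.round(4),u,v)
    cv2.drawMarker(i,(int((u-240)*5),int((v-150)*5)),c,0,14)
cv2.imwrite("pics/g.png",i)
```

```text
0 [ 0.4995 -0.0042  0.2687] 324.6303415565555 206.51778233422033
-0.02 [ 0.5039 -0.023   0.2621] 334.36809115041973 204.82889664967152
-0.08 [ 0.5172 -0.0795  0.2421] 362.55579724206234 199.93615848459214
```

View pics/g.png

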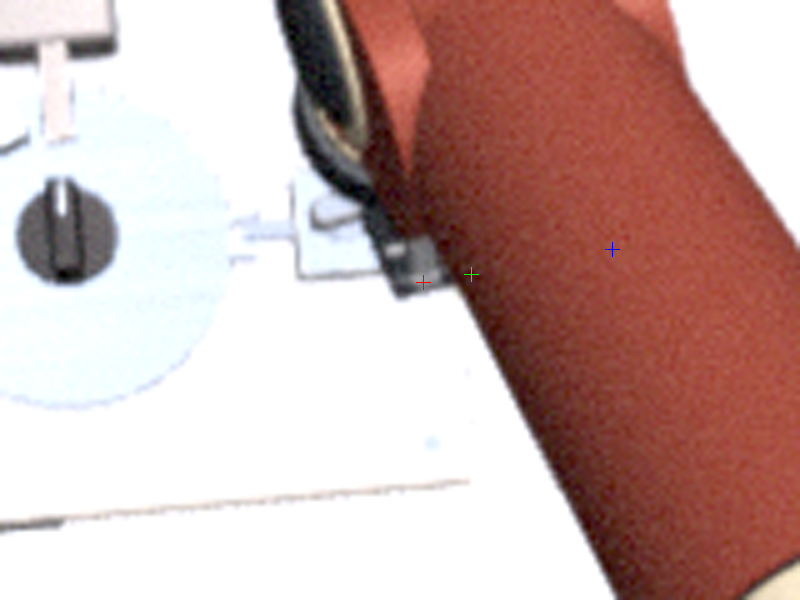

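The red marker lands on the knuckle, so x and y are right. The true fingertips are therefore about 28 mm above the reported TCP when shut. A reported TCP height of 0.065 suits both readings: tips at about 0.09 by the pictures and 0.057 by the book. I'll grip there and check the gap.

```bash
python3 -m pendant '[{"fingers":-1,"xyz":[0,0,0],"twist":0},{"fingers":-1,"xyz":[0,0,0],"twist":0},{"fingers":-1,"xyz":[0,0,0],"twist":0},{"fingers":-1,"xyz":[0,2.8,0],"twist":0},{"fingers":-1,"xyz":[0,2.5,0],"twist":0}]'
python3 -m pendant '[{"fingers":-1,"xyz":[0,2.0,0],"twist":0},{"fingers":-1,"xyz":[0,1.4,0],"twist":0},{"fingers":-1,"xyz":[0,0,0],"twist":0},{"fingers":1,"xyz":[0,0,0],"twist":0},{"fingers":1,"xyz":[0,0,0],"twist":0}]'
python3 -m pendant '[{"fingers":1,"xyz":[0,0,0],"twist":0},{"fingers":1,"xyz":[0,0,0],"twist":0},{"fingers":1,"xyz":[0,0,0],"twist":0},{"fingers":1,"xyz":[0,0,0],"twist":0}]'
python3 st.py
```

```text
t: 5.78
tool_pos: [0.5558, 0.0104, 0.0995]
ee_rot: [0.701, 0.092, -0.091, -0.701]
force: [-0.0, -0.5, 0.2]
finger_gap: 0.0854
t: 6.4
tool_pos: [0.5562, 0.0106, 0.0668]
ee_rot: [0.701, 0.092, -0.091, -0.701]
force: [0.2, -0.6, 0.7]
finger_gap: 0.0517
t: 6.9
tool_pos: [0.5576, 0.0109, 0.0667]
ee_rot: [-0.701, -0.093, 0.09, 0.701]
force: [3.8, -0.6, 0.8]
finger_gap: 0.0098
t 6.9 pos [0.5576 0.0109 0.0667] yaw 14.84 down [ 0.004  0.001 -1.   ] F [ 3.8 -0.6  0.8] Tq [ 0.11 -0.9  -0.1 ] gap 0.0098 j7 -0.16
```

Gripped with a gap of about 10 mm. Next: loosen, shift 2 mm along +x and lower in small steps, watching for contact to settle the height.

```bash
python3 -m pendant '[{"fingers":0.2,"xyz":[0,0,0],"twist":0},{"fingers":0.2,"xyz":[0.2,0,0],"twist":0},{"fingers":0.2,"xyz":[0,0.3,0],"twist":0},{"fingers":0.2,"xyz":[0,0.3,0],"twist":0},{"fingers":0.2,"xyz":[0,0,0],"twist":0}]'
python3 -m pendant '[{"fingers":0.2,"xyz":[0,0.3,0],"twist":0},{"fingers":0.2,"xyz":[0,0,0],"twist":0}]'
python3 -m pendant '[{"fingers":0.2,"xyz":[0,0.3,0],"twist":0},{"fingers":0.2,"xyz":[0,0,0],"twist":0}]'
python3 st.py
```

```text
t: 7.52
tool_pos: [0.5569, 0.0109, 0.0595]
ee_rot: [-0.701, -0.091, 0.092, 0.701]
force: [-0.3, -0.8, -0.2]
finger_gap: 0.0342
t: 7.78
tool_pos: [0.5572, 0.011, 0.0567]
ee_rot: [-0.701, -0.091, 0.092, 0.701]
force: [-0.9, -0.3, 0.3]
finger_gap: 0.0343
t: 8.02
tool_pos: [0.5572, 0.011, 0.0537]
ee_rot: [-0.701, -0.091, 0.092, 0.701]
force: [-0.0, 0.3, 0.5]
finger_gap: 0.0345
t 8.025 pos [0.5572 0.011  0.0537] yaw 14.86 down [-0.001 -0.    -1.   ] F [-0.   0.3  0.5] Tq [ 0.02 -0.03  0.01] gap 0.0345 j7 -0.17
```

No contact, so the picture-based height holds. Close and turn the clamp.

```bash
python3 -m pendant '[{"fingers":1,"xyz":[0,0,0],"twist":0},{"fingers":1,"xyz":[0,0,0],"twist":0},{"fingers":1,"xyz":[0,0,0],"twist":0},{"fingers":1,"xyz":[0,0,0],"twist":0},{"fingers":1,"xyz":[0,0,0],"twist":0}]'; python3 st.py
python3 -m pendant '[{"fingers":1,"xyz":[0,0,0],"twist":-7},{"fingers":1,"xyz":[0,0,0],"twist":-7},{"fingers":1,"xyz":[0,0,0],"twist":-7},{"fingers":1,"xyz":[0,0,0],"twist":-7},{"fingers":1,"xyz":[0,0,0],"twist":0}]'; python3 st.py
```

```text
t: 8.65
tool_pos: [0.5576, 0.0111, 0.0541]
ee_rot: [-0.701, -0.091, 0.091, 0.701]
force: [0.1, -0.1, 2.0]
finger_gap: 0.0106
t 8.65 pos [0.5576 0.0111 0.0541] yaw 14.85 down [ 0.  0. -1.] F [ 0.1 -0.1  2. ] Tq [-0.05  0.13 -0.02] gap 0.0106 j7 -0.17
t: 9.28
tool_pos: [0.5577, 0.0112, 0.0541]
ee_rot: [-0.658, -0.258, 0.258, 0.658]
force: [-0.5, 0.2, 3.3]
finger_gap: 0.0106
t 9.275 pos [0.5577 0.0112 0.0541] yaw 42.8 down [ 0.001  0.001 -1.   ] F [-0.5  0.2  3.3] Tq [-0.03  0.02  0.04] gap 0.0106 j7 0.2
```

```bash
python3 -m pendant '[{"fingers":1,"xyz":[0,0,0],"twist":-7},{"fingers":1,"xyz":[0,0,0],"twist":-7},{"fingers":1,"xyz":[0,0,0],"twist":-7},{"fingers":1,"xyz":[0,0,0],"twist":-7},{"fingers":1,"xyz":[0,0,0],"twist":0}]'; python3 st.py
python3 -m pendant '[{"fingers":1,"xyz":[0,0,0],"twist":-4},{"fingers":1,"xyz":[0,0,0],"twist":0}]';python3 st.py
python3 -m pendant '[{"fingers":1,"xyz":[0,0,0],"twist":-4},{"fingers":1,"xyz":[0,0,0],"twist":0}]';python3 st.py
```

```text
t: 9.9
tool_pos: [0.5578, 0.0113, 0.0542]
ee_rot: [-0.577, -0.41, 0.409, 0.577]
force: [0.5, -0.3, 3.1]
finger_gap: 0.0105
t 9.9 pos [0.5578 0.0113 0.0542] yaw 70.71 down [ 0.001  0.001 -1.   ] F [ 0.5 -0.3  3.1] Tq [0.08 0.05 0.01] gap 0.0105 j7 0.58
t: 10.15
tool_pos: [0.5578, 0.0113, 0.0542]
ee_rot: [0.562, 0.429, -0.429, -0.562]
force: [-0.3, 0.4, 3.4]
finger_gap: 0.011
t 10.15 pos [0.5578 0.0113 0.0542] yaw 74.7 down [ 0.001  0.    -1.   ] F [-0.3  0.4  3.4] Tq [0.09 0.05 0.08] gap 0.011 j7 0.64
t: 10.4
tool_pos: [0.5578, 0.0113, 0.0541]
ee_rot: [0.547, 0.449, -0.448, -0.547]
force: [-0.2, 1.1, 3.0]
finger_gap: 0.0109
t 10.4 pos [0.5578 0.0113 0.0541] yaw 78.72 down [ 0.001  0.    -1.   ] F [-0.2  1.1  3. ] Tq [ 0.11 -0.03  0.1 ] gap 0.0109 j7 0.69
```

```bash
python3 -m pendant '[{"fingers":1,"xyz":[0,0,0],"twist":-4},{"fingers":1,"xyz":[0,0,0],"twist":0}]';python3 st.py
python3 -m pendant '[{"fingers":-1,"xyz":[0,0,0],"twist":0},{"fingers":-1,"xyz":[0,0,0],"twist":0},{"fingers":-1,"xyz":[0,0,0],"twist":0},{"fingers":-1,"xyz":[0,-3,0],"twist":0},{"fingers":-1,"xyz":[0,-4,0],"twist":0}]'
python3 -m pendant '[{"fingers":-1,"xyz":[0,0,0],"twist":-7},{"fingers":-1,"xyz":[0,0,0],"twist":-6.5},{"fingers":-1,"xyz":[0,0,0],"twist":0}]';python3 st.py .5443 .1375 .124
```

```text
t: 10.65
tool_pos: [0.5578, 0.0114, 0.0541]
ee_rot: [-0.532, -0.466, 0.465, 0.532]
force: [-0.5, 1.7, 3.7]
finger_gap: 0.0106
t 10.65 pos [0.5578 0.0114 0.0541] yaw 82.41 down [ 0.     0.002 -1.   ] F [-0.5  1.7  3.7] Tq [ 0.27  0.01 -1.07] gap 0.0106 j7 0.75
t: 11.28
tool_pos: [0.5564, 0.0106, 0.1236]
ee_rot: [-0.529, -0.467, 0.469, 0.531]
force: [0.4, -0.3, 0.2]
finger_gap: 0.0856
t: 11.65
tool_pos: [0.5572, 0.0108, 0.1237]
ee_rot: [-0.472, -0.527, 0.527, 0.472]
force: [0.5, -0.5, -0.7]
finger_gap: 0.0854
t 11.65 pos [0.5572 0.0108 0.1237] yaw 96.29 down [-0.001 -0.    -1.   ] F [ 0.5 -0.5 -0.7] Tq [ 0.01 -0.05 -0.01] gap 0.0854 j7 1.02
need cm tool [12.74 -0.03 -0.11]
```

The −1.07 N m at the end shows the clamp at its stop. Now move over the index knob, descend and take a look.

```bash
python3 -m pendant '[{"fingers":-1,"xyz":[4.3,0,0],"twist":0},{"fingers":-1,"xyz":[4.3,0,-0.1],"twist":0},{"fingers":-1,"xyz":[4.15,0,0],"twist":0},{"fingers":-1,"xyz":[0,0,0],"twist":0}]'
python3 -m pendant '[{"fingers":-1,"xyz":[0,2.4,0],"twist":0},{"fingers":-1,"xyz":[0,2,0],"twist":0},{"fingers":-1,"xyz":[0,2,0],"twist":0},{"fingers":-1,"xyz":[0,0,0],"twist":0}]'
python3 st.py .5443 .1375 .06
python3 - <<'E'
from station import read_camera
import cv2
a=cv2.convertScaleAbs(read_camera("top")[140:245,190:330,::-1],alpha=1.5)
b=cv2.convertScaleAbs(read_camera("side")[160:265,220:360,::-1],alpha=1.5)
cv2.imwrite("pics/i.png",cv2.hconcat([cv2.resize(a,(400,300),interpolation=2),cv2.resize(b,(400,300),interpolation=2)]))
E
```

```text
t: 12.15
tool_pos: [0.543, 0.1431, 0.1246]
ee_rot: [0.469, 0.529, -0.527, -0.471]
force: [1.2, 0.5, 0.2]
finger_gap: 0.0853
t: 12.65
tool_pos: [0.5433, 0.1364, 0.0582]
ee_rot: [-0.471, -0.525, 0.528, 0.472]
force: [0.7, -0.0, -0.0]
finger_gap: 0.0854
t 12.65 pos [0.5433 0.1364 0.0582] yaw 96.28 down [-0.003 -0.002 -1.   ] F [ 0.7 -0.  -0. ] Tq [-0.01  0.06 -0.02] gap 0.0854 j7 0.74
need cm tool [ 0.1  -0.18 -0.11]
```

View pics/i.png

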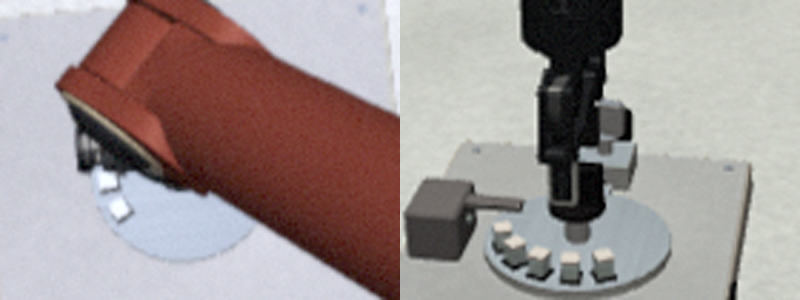

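The side view shows the fingers astride the black knob and the clamp bar now turned. Next: centre, lift 2 mm and close.

```bash
python3 -m pendant '[{"fingers":-1,"xyz":[0.1,-0.2,-0.1],"twist":0},{"fingers":1,"xyz":[0,0,0],"twist":0},{"fingers":1,"xyz":[0,0,0],"twist":0},{"fingers":1,"xyz":[0,0,0],"twist":0},{"fingers":1,"xyz":[0,0,0],"twist":0}]'
python3 -m pendant '[{"fingers":1,"xyz":[0,0,0],"twist":0},{"fingers":1,"xyz":[0,0,0],"twist":0},{"fingers":1,"xyz":[0,0,0],"twist":0}]'; python3 st.py
```

```text
t: 13.38
tool_pos: [0.5454, 0.1377, 0.0621]
ee_rot: [-0.472, -0.526, 0.528, 0.471]
force: [-3.0, -2.3, 17.3]
finger_gap: 0.0126
t: 13.75
tool_pos: [0.5453, 0.1379, 0.0622]
ee_rot: [-0.472, -0.526, 0.527, 0.471]
force: [-0.7, -4.3, 5.1]
finger_gap: 0.013
t 13.75 pos [0.5453 0.1379 0.0622] yaw 96.31 down [-0.    -0.002 -1.   ] F [-0.7 -4.3  5.1] Tq [-0.77  0.22 -0.02] gap 0.013 j7 0.74
```

```bash
python3 -m pendant '[{"fingers":1,"xyz":[0,0,0],"twist":6},{"fingers":1,"xyz":[0,0,0],"twist":6},{"fingers":1,"xyz":[0,0,0],"twist":6},{"fingers":1,"xyz":[0,0,0],"twist":6},{"fingers":1,"xyz":[0,0,0],"twist":0}]'; python3 st.py
```

```text
t: 14.38
tool_pos: [0.5453, 0.1371, 0.0622]
ee_rot: [0.572, 0.416, -0.418, -0.57]
force: [-0.6, -5.3, 6.1]
finger_gap: 0.0125
t 14.375 pos [0.5453 0.1371 0.0622] yaw 72.29 down [-0.    -0.003 -1.   ] F [-0.6 -5.3  6.1] Tq [-0.88  0.29  0.07] gap 0.0125 j7 0.4
```

```bash
python3 -m pendant '[{"fingers":1,"xyz":[0,0,0],"twist":6},{"fingers":1,"xyz":[0,0,0],"twist":6},{"fingers":1,"xyz":[0,0,0],"twist":6},{"fingers":1,"xyz":[0,0,0],"twist":6},{"fingers":1,"xyz":[0,0,0],"twist":0}]'; python3 st.py
python3 -m pendant '[{"fingers":1,"xyz":[0,0,0],"twist":6},{"fingers":1,"xyz":[0,0,0],"twist":6},{"fingers":1,"xyz":[0,0,0],"twist":6},{"fingers":1,"xyz":[0,0,0],"twist":4},{"fingers":1,"xyz":[0,0,0],"twist":0}]'; python3 st.py
python3 - <<'E'
from station import read_camera
import cv2
a=cv2.convertScaleAbs(read_camera("top")[140:245,190:330,::-1],alpha=1.5)
b=cv2.convertScaleAbs(read_camera("side")[160:265,220:360,::-1],alpha=1.5)
cv2.imwrite("pics/j.png",cv2.hconcat([cv2.resize(a,(400,300),interpolation=2),cv2.resize(b,(400,300),interpolation=2)]))
E
```

```text
t: 15.0
tool_pos: [0.5449, 0.1365, 0.0621]
ee_rot: [0.647, 0.288, -0.29, -0.644]
force: [-1.6, -4.7, 6.7]
finger_gap: 0.013
t 15.0 pos [0.5449 0.1365 0.0621] yaw 48.28 down [-0.001 -0.004 -1.   ] F [-1.6 -4.7  6.7] Tq [-1.06  0.36  0.06] gap 0.013 j7 0.07
t: 15.62
tool_pos: [0.5444, 0.1361, 0.0622]
ee_rot: [0.69, 0.16, -0.162, -0.687]
force: [-2.6, -6.0, 7.8]
finger_gap: 0.0126
t 15.625 pos [0.5444 0.1361 0.0622] yaw 26.27 down [-0.002 -0.005 -1.   ] F [-2.6 -6.   7.8] Tq [-1.12  0.54  0.07] gap 0.0126 j7 -0.23
```

View pics/j.png

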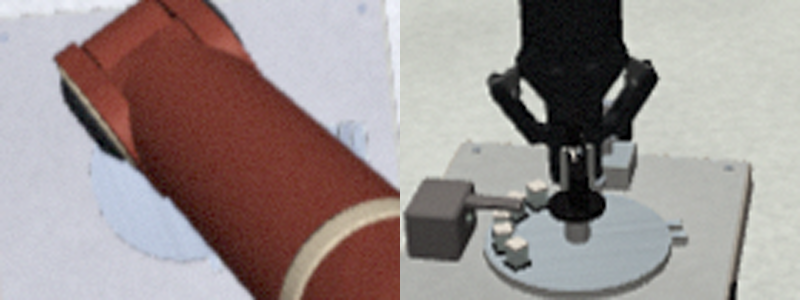

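The side view shows the turntable has turned with the knob. Visible cell tops are near (516,243), (504,228) and (537,190), with one under the arm. I'll work out their angles.

```bash
python3 - <<'E'
from h import *
for im,C,ax in(("crop",[(520+0,0)],0),("now",[(516,240),(504,226),(537,186)],0)):
    if im=="crop":
        pts=[((x+.5)/4.2-.5+190,(y+.5)/4.2-.5+180) for x,y in((276,249),(296,271),(331,287),(376,294),(424,290))]
    else: pts=[(220+(x-400)*.35,160+y*.35) for x,y in C]
    for p in pts:
        d=on("side",p,.066)[:2]-[.5446,.1372]; print(im,np.linalg.norm(d).round(4),(np.degrees(np.arctan2(d[1],d[0]))-6).round(1))
E
python3 -m pendant '[{"fingers":1,"xyz":[0,0,0],"twist":2},{"fingers":1,"xyz":[0,0,0],"twist":0},{"fingers":1,"xyz":[0,0,0],"twist":0},{"fingers":1,"xyz":[0,0,0],"twist":0}]'; python3 st.py
```

```text
crop 0.0612 27.1
crop 0.0615 50.7
crop 0.0624 73.6
crop 0.063 95.9
crop 0.0627 118.6
now 0.0603 50.9
now 0.0592 28.6
now 0.0546 -42.7
t: 16.23
tool_pos: [0.5443, 0.136, 0.0621]
ee_rot: [0.693, 0.148, -0.15, -0.69]
force: [-3.6, -6.6, 7.3]
finger_gap: 0.0125
t 16.225 pos [0.5443 0.136  0.0621] yaw 24.29 down [-0.002 -0.005 -1.   ] F [-3.6 -6.6  7.3] Tq [-1.15  0.52  0.07] gap 0.0125 j7 -0.25
```

Vision gives about 70° of turn and kinematics 72°. Both are inside 72 ± 6.9°. One last numeric check of the loose things, then hand in.

```bash
python3 - <<'E'
from station import read_camera,job,sensors
import cv2,numpy as np
n=read_camera("side")[:,:,::-1];o=cv2.imread("pics/side0.png")
m=read_camera("top")[:,:,::-1];p=cv2.imread("pics/top0.png")
f=lambda a,b:np.abs(a.astype(int)-b).mean().round(2)
print("jar/beaker side",f(n[285:350,220:335],o[285:350,220:335]),"background",f(n[360:410,100:300],o[360:410,100:300]))
print("jar/beaker top",f(m[175:270,130:172],p[175:270,130:172]),"adapter top",f(m[155:200,336:375],p[155:200,336:375]),"bg",f(m[300:340,100:200],p[300:340,100:200]))
print("qvel",np.abs(sensors.read_state()['qvel']).max())
print(job.hand_in())
E
python3 st.py
```

```text
jar/beaker side 7.47 background 8.73
jar/beaker top 23.88 adapter top 19.49 bg 24.6
qvel 0.0025520254451334335
the job is handed in; nothing more can be done
None
the job is handed in; nothing more can be done
```

I turned the clamp anticlockwise to its end stop, then turned the index knob clockwise to the third click. I handed the job in at about 16 s of the 51 s, with the gripper still closed on the knob.

- **Clamp:** The wrist torque rose to −1.07 N m at the end of the turn, which shows it reached its stop. I did not measure its angle again afterwards.
- **Index knob:** The gripper turned 72.0° after closing on it. The cells in the side view showed about 68° before the last 2°, so about 70°. The two differ by about 2°, within the ±6.9° allowed. At the end the arm was still and the finger gap was 12.5 mm on the 14 mm bar. I could not measure the finger force itself.
- **Jar, beaker and adapter:** The picture comparison proved nothing by itself. The whole image had changed in brightness, so these areas differed from the first pictures about as much as bare bench did. The gripper never went near them, and I felt no unexpected contact.
- **Disagreement with the given data:** In the pictures the closed fingertips sat about 28 mm above the reported TCP, where the description puts them 8 mm beyond it. I set both grip heights from the pictures, and the clamp descent met no contact, which supports that.

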